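# Centre a sample jar on the balance pan with light taps, then tare

## Task

The sample jar on the laboratory balance stands well off the middle of its small, springy weighing pan, so the balance would misread. Without gripping or lifting it, tap it sideways gently with the fingertips until it stands centred over the pan, within a few millimetres, upright and at rest; then, with the jar standing there untouched, press the blue tare key fully down and let it go. Do not knock the jar over or press hard on it, do not press the tare key while the jar is off centre, and leave the other jar, the scoop and the marker beside the balance where they are.

Things in the scene. Friction and masses are not known exactly. Their poses are not given: they have to be found in the camera images.
- balance: Laboratory balance fixed to the desk, grey housing. Origin on the desk below the middle of the weighing pan; +x points from the keypad (front) to the back, +y left, +z up. Housing from x = -165 to +75 mm, 85 mm to each side, top 42 mm above the desk. Dark keypad on the front 64 mm, with a display (53 mm above the desk) on its left half and the blue tare key on its right.
- pan_centre (a point): Middle of the unloaded pan's top face, 60 mm above the desk, fixed. The pan is a polished steel disc 58 mm wide, mostly hidden by the jar; concentric with it an aluminium draught ring, 120 mm outside, 3.5 mm wide, rim 50.5 mm above the desk, lies round it. The pan stands on a springy post: it sinks 0.5 to 1.5 mm, leans up to 3 degrees to the loaded side and rocks when the jar is touched.
- jar_centre (a point): Middle of the white screw-lid sample jar on the pan: on its axis, 43 mm above its underside; z up the jar. A plain cylinder to the touch, 67.6 mm wide, 87 mm tall (the lid looks 74 mm wide). On the pan this point is about 102 mm above the desk. It starts 13 to 18 mm off the pan's middle, in any direction, and tips off the pan at about 28 mm.
- jar: The same jar, 0.13 to 0.27 kg; origin at the centre of its underside, z up the jar. It slides on the pan under a sideways push of 0.4 to 1.3 N at or below half its height and stays where it is left; pushed hard or near the lid it tips. Keep forces on it below 5 N; it must not rise 8 mm or lean 0.2 rad.
- pan_seat: The balance's weighing system that carries the jar (black disc, draught ring, post, pan); origin on the desk below the middle of the pan, as the balance's. It is round: its yaw means nothing.
- tare_key (a joint): Travel of the blue tare key in m: 0 up, 0.004 fully down (more than 0.003 counts as pressed); 1 N starts it, 3 N takes it fully down, and it springs back when let go.
- tare_top (a point): Centre of the top face of the tare key at rest: blue, rounded, 30 mm (along the balance's x) by 36 mm, at x = -124, y = -49 mm in the balance's frame; 50.5 mm above the desk, 6 mm proud of the dark keypad. Pressed straight down.
- next_jar_centre (a point): Bystander: middle, half-way up, of a second closed white sample jar (74 mm wide, 87 mm tall) standing on the desk to the right of the balance.
- scoop: Bystander: chromed scoop, 193 x 56 x 32 mm, lying on the desk to the left of the balance; origin under its middle, its own y axis along the handle towards the bowl.
- marker: Bystander: white marker with black cap, 121 mm long, 16 mm thick, lying on the desk to the right of the balance's front; origin under its middle, its own y axis along it.

How it is judged:
By the outcome, as a careful person would: the job done as asked, in the order asked, and still so for the second after the job is handed in, with the robot touching nothing.
It also fails if it takes over 64 s, if anything falls off the work surface, if the arm or the gripper's body presses on something with over 40 N, if the wrist force passes 120 N, or if a joint passes its speed limit or range.

## Robot

A 6-joint arm with a two-finger parallel gripper is mounted at the origin on a cart in front of the work surface, level with it; the furniture and walls round the work are solid. World frame = base frame: x ahead of the robot, y to its left, z up, the work surface at z = 0. Lengths are in m, angles in degrees, forces in N, time in s.
With the tool pointing down it reaches from about 0.35 to 0.875 m from the base axis. Payload 4.2 kg.
Tool frame: the origin (TCP) lies on the centre line of the jaws, within the pads' length; the fingertips stand 19 mm ahead of it and the grasp point (between the pads) is the TCP; z points along the fingers, y is the line along which they close (so a half turn about z gives the same grasp; the last joint's range is limited). The gripper opens to 87 mm and grips with 3 to 60 N. Pads are 19 mm wide; open, the fingers measure 117 mm over their backs; the gripper's body (75 mm by 190 mm) begins 51 mm behind the grasp point.
Start: joints at [80.306, 22.042, 0.453, 0, -68.411, -14.817], TCP at [0.259, 0.569, 0.242] pointing down, gripper open.
Joint ranges: [-179.83, 179.83], [-69.29, 118.12], [-61.27, 80.66], [-181.25, 117.63], [-171.15, -9.14], [-177.46, 177.46]. Speed limits (degrees/s): [159.86, 159.86, 180, 180, 180, 180].

## Interface

Orientations are given as [roll, pitch, yaw] about the fixed x, y, z axes, in that order (R = Rz(yaw) Ry(pitch) Rx(roll)).
In Python, from plant import robot gives the robot as it stands.
- The arm moves only by the tool play_rows, never from a script. Its argument "plan" is a list of rows, each an object of numbers: "hand": the opening, from 0 (shut) to 1 (fully open); "dx", "dy", "dz": the shift along the tool's x, y, z in m; "twist": the turn about the tool's z in degrees. A call has 1 to 12 rows; each row is the pose to reach, as a shift and turn from the pose commanded when the call began, along the tool's axes at that moment; what a row does not reach only later rows make up. A row lasts 1/12 s, in which the tool goes at most 41.7 mm and 7.16 degrees, less where a joint would pass 70% of its speed; a pose out of reach is approached as far as the arm can. A call with a gripper value outside its range is refused whole. The fingers move at their own pace and stop on an object; the grip force is fixed at half the most. Time passes only in rows, so rows that repeat a pose let the fingers close. It gives the time, the measured TCP pose, the force and the opening at its end, in the units of the state.
- robot.read_state(): the state, without advancing time (a new reading comes with each control period).
- robot.snapshot(name): name is "scene" or "top"; returns the picture (420x560x3 uint8, red, green, blue); there is no depth.
- robot.camera_params(name): a dict with "vfov" (degrees; the focal length in pixels is half the picture's height over the tangent of half this angle, whatever the lens; pixels are square), "cx", "cy" (the principal point, pixels), "world_to_cam" (4x4, takes a point from world to camera coordinates). Camera axes: x right, y up, looking along -z (the intrinsics and any distortion apply to the point x, -y, -z); pixel columns grow to the right and rows downward; lengths in m; the calibration is good to about 2 mm. A picture is of the moment at which its call begins. camera_params takes no time and is no camera call.
- robot.sign_off(): hands the job in, once; it reports no verdict.
The state is a dict: "clock": time; "joints": joint angles; "dq": joint speeds; "joint_torque": joint torques, N m; "tcp_pos": TCP position; "eef_rot": TCP orientation; "ft_force": force on the tool from outside, world axes, zero at the start; "ft_torque": the same for the moment, N m; "finger_gap": opening from 0.0 (shut) to 1.0 (fully open).
Only numpy, scipy, OpenCV 4.12 (cv2) and the standard library are available. Lean on these libraries where they do the work, as an engineer would, in place of code of your own. Each camera call takes 0.05 s, during which the arm holds its last target. There are 200 camera calls.

## Working session

There is one attempt and no reset: what is moved stays moved. The work goes in short steps, Python scripts to look and compute and a tool call to move; the robot and the scene stay as the last step left them, time stands still between calls to the robot, and variables do not carry over. Pictures are saved under pics/ and viewed, on a budget of 10 in all, crops included, one or two more only if the job needs it, and the job is handed in when it is done.

Besides the shell and the picture viewer there is one more tool, called after "Emit:" as name(argument=value, ...) on one line, values as JSON. play_rows: Moves the arm, as the interface text tells. Its arguments: {"type":"object","properties":{"plan":{"type":"array","items":{"type":"object","properties":{"hand":{"type":"number"},"dx":{"type":"number"},"dy":{"type":"number"},"dz":{"type":"number"},"twist":{"type":"number"}}}}},"required":["plan"]}

```bash
mkdir -p pics; ls
python3 - <<'E'
from plant import robot
import cv2
for n in("scene","top"):
    im=robot.snapshot(n); cv2.imwrite(f"pics/{n}0.png",im[:,:,::-1]); p=robot.camera_params(n); print(n,p)
print(robot.read_state())
E
```

```text
pics
scene {'vfov': 44.97583763154145, 'cx': 277.54859805663386, 'cy': 213.5360405452574, 'world_to_cam': array([[ 0.6234051 , -0.78150138,  0.02493328, -0.35757495],
       [ 0.42746686,  0.36734512,  0.82603247, -0.35327399],
       [-0.65470463, -0.50429471,  0.56307077, -0.49602947],
       [ 0.        ,  0.        ,  0.        ,  1.        ]])}
top {'vfov': 44.43574083071235, 'cx': 284.5951873511226, 'cy': 213.7191552444064, 'world_to_cam': array([[ 0.00354661, -0.99998974, -0.00281755,  0.02410944],
       [ 0.99703958,  0.0033197 ,  0.07681831, -0.60820194],
       [-0.07680817, -0.00308166,  0.99704113, -0.99132629],
       [ 0.        ,  0.        ,  0.        ,  1.        ]])}
{'clock': 0.1, 'joints': array([ 8.03072487e+01,  2.20857893e+01,  3.88103945e-01, -2.49715812e-02,
       -6.84110744e+01, -1.48186291e+01]), 'dq': array([-0.05248558, -0.1311878 ,  0.18634665,  0.0435897 , -0.07697824,
       -0.02492729]), 'joint_torque': array([ 3.69696670e-05, -3.91691279e+01,  1.87936825e+01,  4.23201397e+00,
        1.34361113e-02, -7.22034997e-05]), 'tcp_pos': array([0.25905284, 0.56823867, 0.2405792 ]), 'eef_rot': array([ 1.79888921e+02, -5.38629879e-03, -2.45205854e+01]), 'ft_force': array([-0.71687198,  0.46299796, -0.00096372]), 'ft_torque': array([ 0.02252869,  0.00871343, -0.02351771]), 'finger_gap': 0.9980980201015467}
```

View pics/scene0.png

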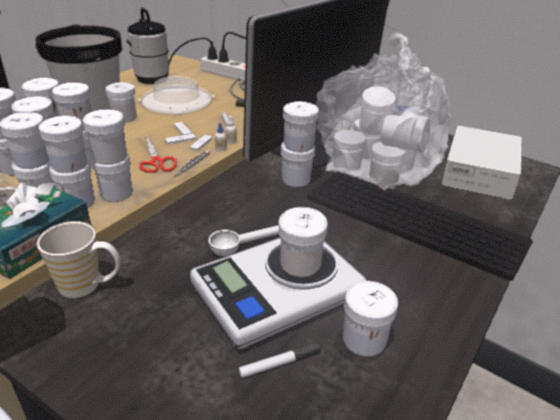

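View pics/top0.png

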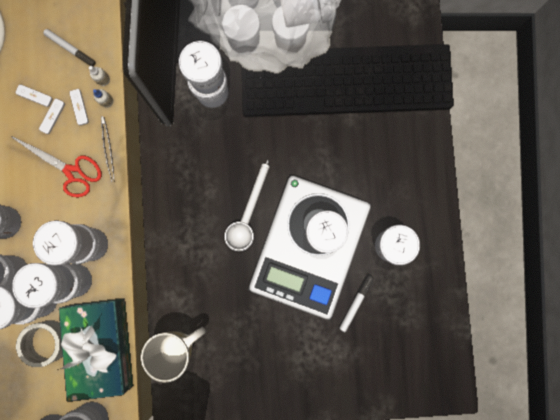

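The scene view shows the balance with the jar on the pan (lid at ~303,227), the tare key at (249,307) and the second jar at (369,315). The top view has the lid at ~(326,232), the ring at ~(319,224), the key at (320,295) and the scoop on the left. I'll zoom in on both.

Run:
```python
import cv2,numpy as np
a=cv2.imread("pics/top0.png")[170:325,240:380]; b=cv2.imread("pics/scene0.png")[200:350,185:375]
a=cv2.resize(a,None,fx=3.4,fy=3.4,interpolation=cv2.INTER_CUBIC)[:527,:]
a=cv2.resize(cv2.imread("pics/top0.png")[175:325,245:375],(520,600),interpolation=cv2.INTER_CUBIC)
cv2.imwrite("pics/c1.png",a)
```

```text
(no output)
```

View pics/c1.png

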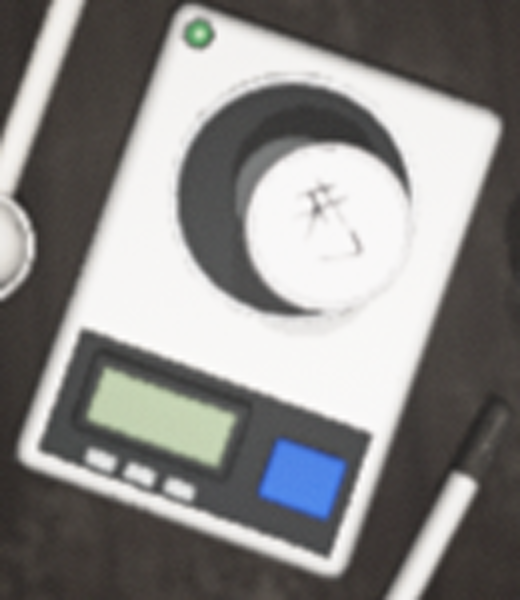

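```bash
cat > h.py <<'E'
import numpy as np, cv2
from scipy.optimize import least_squares
from plant import robot
def cam(n):
    p=robot.camera_params(n); f=210/np.tan(np.radians(p["vfov"]/2)); return f,p["cx"],p["cy"],np.array(p["world_to_cam"])
def ray(n,uv,z):
    f,cx,cy,T=cam(n); uv=np.atleast_2d(uv).astype(float)
    d=np.c_[(uv[:,0]-cx)/f,-(uv[:,1]-cy)/f,-np.ones(len(uv))]@T[:3,:3]; c=-T[:3,:3].T@T[:3,3]
    return (c+d*((z-c[2])/d[:,2])[:,None])[:,:2]
def proj(n,P):
    f,cx,cy,T=cam(n); q=np.atleast_2d(P)@T[:3,:3].T+T[:3,3]; return np.c_[cx-f*q[:,0]/q[:,2],cy+f*q[:,1]/q[:,2]]
def edges(g,n,c,z,r,a,lo=.75,hi=1.25):
    """subpixel radial edge of a world circle (c,z,r): steepest intensity fall/rise along each radius; signed bright-inside"""
    out=[]
    for t in np.radians(a):
        rr=np.linspace(lo*r,hi*r,80); P=np.c_[c[0]+rr*np.cos(t),c[1]+rr*np.sin(t),np.full(80,z)]
        uv=proj(n,P).astype(np.float32); s=cv2.remap(g,uv[:,:1],uv[:,1:],cv2.INTER_LINEAR).ravel().astype(float)
        s=cv2.GaussianBlur(s[:,None],(1,9),0).ravel(); k=np.gradient(s); out.append((t,rr,k))
    return out
def circ(g,n,c,z,r,sign,a=range(0,360,5),free=False,kmin=1.5,rng=.16):
    c=np.array(c,float); R=r
    for it in range(6):
        pts=[]
        for t,rr,k in edges(g,n,c,z,r,a,1-rng,1+rng):
            i=np.argmax(sign*k)
            if sign*k[i]>kmin: pts.append(c+rr[i]*np.array([np.cos(t),np.sin(t)]))
        pts=np.array(pts)
        fn=lambda p:np.hypot(*(pts-p[:2]).T)-(p[2] if free else r)
        s=least_squares(fn,[*c,r][:3 if free else 2],loss='soft_l1',f_scale=.0007); c=s.x[:2]
    return s.x,len(pts),np.sqrt(np.mean(np.clip(s.fun,-.01,.01)**2))
def gray(n): return cv2.cvtColor(robot.snapshot(n),cv2.COLOR_RGB2GRAY)
E
python3 - <<'E'
from h import *
t=cv2.imread("pics/top0.png");s=cv2.imread("pics/scene0.png"); g=cv2.cvtColor(t,6)
for n,im in(("top",t),("scene",s)):
    hsv=cv2.cvtColor(im,40); m=cv2.inRange(hsv,(105,150,100),(125,255,255))
    k,l,st,ce=cv2.connectedComponentsWithStats(m); i=1+np.argmax(st[1:,4]); print(n,"key",ce[i],st[i,4],ray(n,ce[i],.0505))
def kp(n,z):
    return None
c0=ray("top",[318.5,224.9],.0505)[0]; print("disc init",c0)
for z in(.0505,):
  for kw in({},{"free":True}): print("disc",circ(g,"top",c0,z,.0565,1,**kw))
j0=ray("top",[327,231.5],.147)[0]; print("lid init",j0)
for kw in({},{"free":True}): print("lid",circ(g,"top",j0,.147,.037,-1,kmin=3,**kw))
gs=cv2.cvtColor(s,6)
print("scene disc",circ(gs,"scene",c0,.0505,.0565,1))
for kw in({},{"free":True}): print("scene lid",circ(gs,"scene",j0,.147,.037,-1,kmin=2,a=range(-40,150,4),**kw))
# housing corners from top
for q in([187,6],[500,120],[340,575],[20,450]): print("corner",ray("top",[245+q[0]/4,175+q[1]/4],.042)[0])
print("next",ray("top",[398,244],.087),"scoop bowl",ray("top",[239,236],.02),"marker",ray("top",[[341,331],[369,277]],.01))
E
```

```text
top key [320.0459364  294.23321555] 283 [[ 0.45301434 -0.04169986]]
scene key [249.42635659 307.16020672] 387 [[ 0.44896262 -0.04540344]]
disc init [ 0.58474547 -0.03896678]
disc (array([ 0.58539633, -0.03818984]), 57, np.float64(0.0007069805797300387))
disc (array([ 0.58565931, -0.03796855,  0.05594011]), 59, np.float64(0.0004091390439572102))
lid init [ 0.56802983 -0.04755181]
lid (array([ 0.56773171, -0.04817184]), 48, np.float64(0.0006798773934873097))
lid (array([ 0.56819598, -0.04751504,  0.036304  ]), 48, np.float64(0.00042335063140701046))
scene disc (array([ 0.58503248, -0.03880528]), 64, np.float64(0.0026096603234731404))
scene lid (array([ 0.56253081, -0.05265508]), 48, np.float64(0.0009148572473165969))
scene lid (array([ 0.56280175, -0.05182695,  0.03623263]), 48, np.float64(0.0008905897212552763))
corner [0.67945947 0.01246134]
corner [ 0.62419377 -0.13940719]
corner [ 0.40608588 -0.06115674]
corner [0.46463198 0.09194762]
next [[ 0.54802489 -0.18288353]] scoop bowl [[0.56396024 0.11607401]] marker [[ 0.37840568 -0.08540097]
 [ 0.48402526 -0.14134449]]
```

The two views agree once the scene camera's constant shift is taken out. The pan is at about (0.586, -0.038), the balance yaw is about -20° (the key distance checks at 132.7 against 133.3 mm), and the lid is about 19 mm off towards (-0.87, -0.49). Next I approach from that side with the fingers closed.

Emit:
play_rows(plan=[{"hand":0,"dz":-0.08},{"hand":0,"dz":-0.08},{"hand":0,"dx":0.504,"dy":0.477,"dz":-0.08,"twist":-53.5},{"hand":0,"dx":0.504,"dy":0.477,"dz":-0.08,"twist":-53.5},{"hand":0,"dx":0.504,"dy":0.477,"dz":-0.08,"twist":-53.5},{"hand":0,"dx":0.504,"dy":0.477,"dz":-0.08,"twist":-53.5},{"hand":0,"dx":0.504,"dy":0.477,"dz":-0.08,"twist":-53.5},{"hand":0,"dx":0.504,"dy":0.477,"dz":-0.08,"twist":-53.5},{"hand":0,"dx":0.504,"dy":0.477,"dz":-0.08,"twist":-53.5},{"hand":0,"dx":0.504,"dy":0.477,"dz":-0.08,"twist":-53.5},{"hand":0,"dx":0.504,"dy":0.477,"dz":-0.08,"twist":-53.5},{"hand":0,"dx":0.504,"dy":0.477,"dz":-0.08,"twist":-53.5}])

```text
schema error: expected keys hand, dx, dy, dz, twist
```

Emit:
play_rows(plan=[{"hand":0,"dx":0,"dy":0,"dz":-0.08,"twist":0},{"hand":0,"dx":0,"dy":0,"dz":-0.08,"twist":0},{"hand":0,"dx":0.504,"dy":0.477,"dz":-0.08,"twist":-53.5},{"hand":0,"dx":0.504,"dy":0.477,"dz":-0.08,"twist":-53.5},{"hand":0,"dx":0.504,"dy":0.477,"dz":-0.08,"twist":-53.5},{"hand":0,"dx":0.504,"dy":0.477,"dz":-0.08,"twist":-53.5},{"hand":0,"dx":0.504,"dy":0.477,"dz":-0.08,"twist":-53.5},{"hand":0,"dx":0.504,"dy":0.477,"dz":-0.08,"twist":-53.5},{"hand":0,"dx":0.504,"dy":0.477,"dz":-0.08,"twist":-53.5},{"hand":0,"dx":0.504,"dy":0.477,"dz":-0.08,"twist":-53.5},{"hand":0,"dx":0.504,"dy":0.477,"dz":-0.08,"twist":-53.5},{"hand":0,"dx":0.504,"dy":0.477,"dz":-0.08,"twist":-53.5}])

```text
clock: 1.1
tcp_pos: [0.4141, 0.1847, 0.3215]
eef_rot: [-180.0, 0.0, 29.0]
ft_force: [0.0, -0.6, -0.6]
finger_gap: 0.171
```

Emit:
play_rows(plan=[{"hand":0,"dx":-0.033,"dy":0.277,"dz":0,"twist":0},{"hand":0,"dx":-0.033,"dy":0.277,"dz":0,"twist":0},{"hand":0,"dx":-0.033,"dy":0.277,"dz":0,"twist":0},{"hand":0,"dx":-0.033,"dy":0.277,"dz":0,"twist":0},{"hand":0,"dx":-0.033,"dy":0.277,"dz":0,"twist":0},{"hand":0,"dx":-0.033,"dy":0.277,"dz":0,"twist":0},{"hand":0,"dx":-0.033,"dy":0.277,"dz":0,"twist":0},{"hand":0,"dx":-0.033,"dy":0.277,"dz":0,"twist":0},{"hand":0,"dx":-0.033,"dy":0.277,"dz":0.1,"twist":0},{"hand":0,"dx":-0.033,"dy":0.277,"dz":0.1,"twist":0},{"hand":0,"dx":-0.033,"dy":0.277,"dz":0.1,"twist":0},{"hand":0,"dx":-0.033,"dy":0.277,"dz":0.1,"twist":0}])

```text
clock: 2.1
tcp_pos: [0.5161, -0.0716, 0.2164]
eef_rot: [-179.7, 0.6, 28.9]
ft_force: [0.1, 0.7, -0.7]
finger_gap: 0.005
```

Emit:
play_rows(plan=[{"hand":0,"dx":0,"dy":0.004,"dz":0.1,"twist":0},{"hand":0,"dx":0,"dy":0.004,"dz":0.1,"twist":0},{"hand":0,"dx":0,"dy":0.004,"dz":0.1,"twist":0},{"hand":0,"dx":0,"dy":0.004,"dz":0.1,"twist":0},{"hand":0,"dx":0,"dy":0.004,"dz":0.1,"twist":0},{"hand":0,"dx":0,"dy":0.004,"dz":0.1,"twist":0}])

```text
clock: 2.6
tcp_pos: [0.5236, -0.0748, 0.1241]
eef_rot: [179.9, -0.2, 29.1]
ft_force: [0.1, -0.6, 0.3]
finger_gap: 0.004
```

Run:
```python
from h import *
s=robot.read_state();print(s['tcp_pos'],s['eef_rot'],s['ft_force'])
t=robot.snapshot("top");s=robot.snapshot("scene")
cv2.imwrite("pics/t1.png",np.hstack([cv2.resize(t[150:330,220:400],(400,400)),cv2.resize(s[170:350,190:370],(400,400))])[:,:,::-1])
```

```text
[ 0.52363498 -0.07475118  0.12408277] [179.86119956  -0.24411624  29.05506503] [ 0.09014753 -0.62906731  0.25377182]
```

View pics/t1.png

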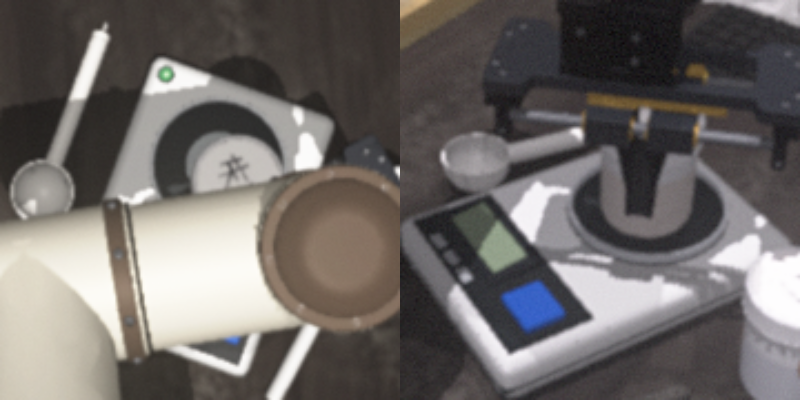

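The closed fingers stand in line between the front right and the jar, still above working height. I'll descend and settle.

Emit:
play_rows(plan=[{"hand":0,"dx":0,"dy":-0.001,"dz":0.011,"twist":0},{"hand":0,"dx":0,"dy":-0.001,"dz":0.021,"twist":0},{"hand":0,"dx":0,"dy":-0.001,"dz":0.021,"twist":0},{"hand":0,"dx":0,"dy":-0.001,"dz":0.021,"twist":0},{"hand":0,"dx":0,"dy":-0.001,"dz":0.021,"twist":0},{"hand":0,"dx":0,"dy":-0.001,"dz":0.021,"twist":0}])

```text
clock: 3.2
tcp_pos: [0.5215, -0.0742, 0.1012]
eef_rot: [180.0, -0.1, 29.0]
ft_force: [0.0, -0.1, 0.4]
finger_gap: 0.005
```

Run:
```python
from h import *
P=[]
for i in range(4):
    robot.snapshot("top"); s=robot.read_state();P.append([*s['tcp_pos'],*s['ft_force'],*s['ft_torque']])
print(np.round(P,4))
```

```text
[[ 0.5215 -0.0742  0.1011 -1.2184  0.2209 -0.0841  0.0035 -0.0367 -0.0147]
 [ 0.5214 -0.0742  0.101   0.7108 -0.9838 -0.6204 -0.0483 -0.0591  0.0262]
 [ 0.5213 -0.0742  0.1009  0.0273 -0.2385  0.0563 -0.0562 -0.038   0.008 ]
 [ 0.5212 -0.0742  0.1008  0.4766  0.5305 -0.8418 -0.1028 -0.0075  0.0064]]
```

Emit:
play_rows(plan=[{"hand":0,"dx":0.004,"dy":0,"dz":0,"twist":0},{"hand":0,"dx":0.008,"dy":0,"dz":0,"twist":0},{"hand":0,"dx":0.01,"dy":0,"dz":0,"twist":0},{"hand":0,"dx":0.012,"dy":0,"dz":0,"twist":0},{"hand":0,"dx":0.014,"dy":0,"dz":0,"twist":0},{"hand":0,"dx":0.016,"dy":0,"dz":0,"twist":0},{"hand":0,"dx":0.018,"dy":0,"dz":0,"twist":0},{"hand":0,"dx":0.02,"dy":0,"dz":0,"twist":0},{"hand":0,"dx":0.022,"dy":0,"dz":0,"twist":0},{"hand":0,"dx":0.022,"dy":0,"dz":0,"twist":0}])

```text
clock: 4.23
tcp_pos: [0.5406, -0.0634, 0.1006]
eef_rot: [180.0, -0.0, 29.0]
ft_force: [-1.0, -0.5, 0.5]
finger_gap: 0.007
```

Run:
```python
from h import *
P=[]
for i in range(6):
    s0=robot.snapshot("scene"); s=robot.read_state();P.append([*s['tcp_pos'],*s['ft_force'],*s['ft_torque']])
print(np.round(P,4)); t=robot.snapshot("top")
cv2.imwrite("pics/t2.png",np.hstack([cv2.resize(t[150:330,220:400],(400,400)),cv2.resize(s0[170:350,190:370],(400,400))])[:,:,::-1])
```

```text
[[ 0.5405 -0.0634  0.1005 -0.4385  0.0587  0.8801 -0.2138  0.2057 -0.0229]
 [ 0.5405 -0.0634  0.1005 -1.317   0.2856  0.9351 -0.2654  0.1991  0.0421]
 [ 0.5405 -0.0635  0.1006 -0.2117 -0.0772  1.3969 -0.2246  0.1652 -0.0065]
 [ 0.5405 -0.0635  0.1006 -0.6912 -0.5191  1.0414 -0.2042  0.1572  0.0095]
 [ 0.5405 -0.0635  0.1006 -0.5555 -1.7837  1.1164 -0.1715  0.137  -0.0727]
 [ 0.5405 -0.0635  0.1006 -0.3133 -0.5365 -0.3647 -0.181   0.1004 -0.0667]]
```

View pics/t2.png

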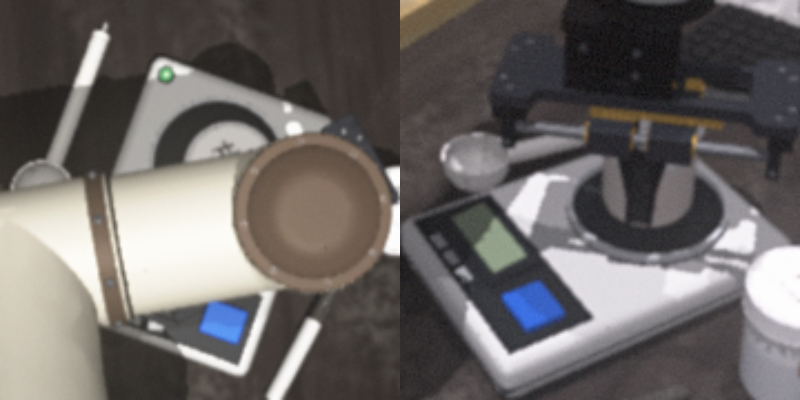

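The finger is in contact (the torque shows it), the jar is upright and it has slid part of the way. I'll push 7 mm further, then back off and measure.

Emit:
play_rows(plan=[{"hand":0,"dx":0.0015,"dy":0,"dz":0,"twist":0},{"hand":0,"dx":0.003,"dy":0,"dz":0,"twist":0},{"hand":0,"dx":0.0045,"dy":0,"dz":0,"twist":0},{"hand":0,"dx":0.006,"dy":0,"dz":0,"twist":0},{"hand":0,"dx":0.007,"dy":0,"dz":0,"twist":0},{"hand":0,"dx":0.007,"dy":0,"dz":0,"twist":0},{"hand":0,"dx":0.007,"dy":0,"dz":0,"twist":0},{"hand":0,"dx":0.007,"dy":0,"dz":0,"twist":0}])

```text
clock: 5.25
tcp_pos: [0.5465, -0.0601, 0.1006]
eef_rot: [180.0, -0.0, 29.0]
ft_force: [-1.4, -1.3, 0.9]
finger_gap: 0.004
```

Emit:
play_rows(plan=[{"hand":0,"dx":-0.002,"dy":0,"dz":0,"twist":0},{"hand":0,"dx":-0.007,"dy":0,"dz":0,"twist":0},{"hand":0,"dx":-0.022,"dy":0,"dz":0,"twist":0},{"hand":0,"dx":-0.05,"dy":0.0,"dz":-0.01,"twist":0},{"hand":0,"dx":-0.08,"dy":0.02,"dz":-0.03,"twist":0},{"hand":0,"dx":-0.11,"dy":0.05,"dz":-0.05,"twist":0},{"hand":0,"dx":-0.13,"dy":0.08,"dz":-0.07,"twist":0},{"hand":0,"dx":-0.13,"dy":0.11,"dz":-0.07,"twist":0},{"hand":0,"dx":-0.13,"dy":0.14,"dz":-0.07,"twist":0},{"hand":0,"dx":-0.13,"dy":0.14,"dz":-0.07,"twist":0},{"hand":0,"dx":-0.13,"dy":0.14,"dz":-0.07,"twist":0}])

```text
clock: 6.17
tcp_pos: [0.5005, -0.2467, 0.1701]
eef_rot: [-180.0, -0.0, 28.8]
ft_force: [0.0, -0.0, -0.6]
finger_gap: 0.008
```

Run:
```python
from h import *
s=robot.read_state();print(s['tcp_pos'],s['eef_rot'],s['joints'])
t=robot.snapshot("top");s=robot.snapshot("scene")
cv2.imwrite("pics/rt3.png",t[:,:,::-1]);cv2.imwrite("pics/rs3.png",s[:,:,::-1])
cv2.imwrite("pics/t3.png",np.hstack([cv2.resize(t[150:330,220:400],(400,400)),cv2.resize(s[170:350,190:370],(400,400))])[:,:,::-1])
```

```text
[ 0.50045482 -0.24668841  0.17007293] [-1.79981905e+02 -1.59287116e-02  2.88301336e+01] [-9.61011587e+00  1.91652684e+01 -1.49529659e+01 -2.90816336e-02
 -5.58805424e+01  1.28456564e+02]
```

View pics/t3.png

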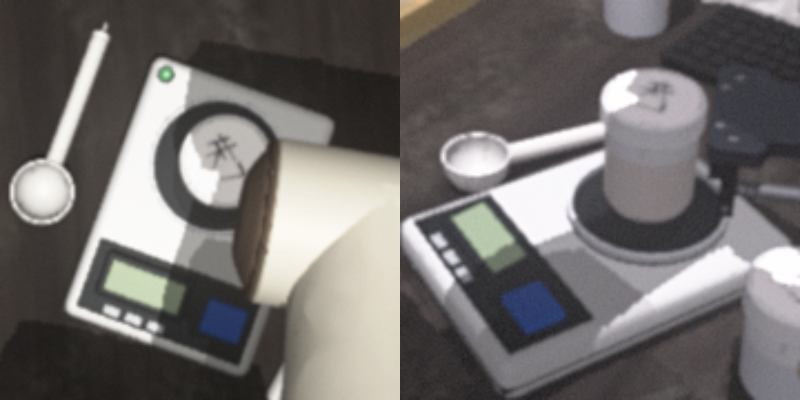

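The jar now looks nearly concentric with the ring in the top view. I'll fit the unobstructed arcs.

```bash
cat > m.py <<'E'
from h import *
def meas(ft,fs,A=range(-40,196,4)):
    g=cv2.cvtColor(cv2.imread(ft),6); gs=cv2.cvtColor(cv2.imread(fs),6)
    d=circ(g,"top",(.5856,-.038),.0505,.0559,1,a=A,rng=.1); l=circ(g,"top",(.584,-.039),.147,.0364,-1,a=A,kmin=2,rng=.2)
    dd=circ(gs,"scene",(.581,-.042),.0505,.06,1,a=range(0,1),rng=.1) if 0 else None
    print("disc",d,"lid",l,"off mm",1e3*(l[0][:2]-d[0][:2]))
    ls=circ(gs,"scene",(.58,-.042),.147,.0364,-1,a=range(30,150,4),kmin=1.5,rng=.2); print("scene lid",ls)
if __name__=="__main__":
    import sys; meas(*sys.argv[1:3])
E
python3 m.py pics/top0.png pics/scene0.png; python3 m.py pics/rt3.png pics/rs3.png
python3 - <<'E'
from h import *
for n,f in(("top","rt3"),("scene","rs3")):
    im=cv2.imread(f"pics/{f}.png")
    c=[(.5856,-.038),(.5815,-.042)][n=="scene"]
    th=np.linspace(0,2*np.pi,60)
    S=5; x0,y0=(285,180) if n=="top" else (255,190)
    cr=cv2.resize(im[y0:y0+110,x0:x0+80],None,fx=S,fy=S,interpolation=cv2.INTER_CUBIC)
    for z,r,col in((.0505,.0565,(0,0,255)),(.147,.037,(0,255,0)),(.059,.029,(255,0,0))):
        p=(proj(n,np.c_[c[0]+r*np.cos(th),c[1]+r*np.sin(th),0*th+z])-[x0,y0]+.5)*S
        cv2.polylines(cr,[p.astype(np.int32)],True,col,1)
    cv2.imwrite(f"pics/o_{n}.png",cr)
a=np.hstack([cv2.imread("pics/o_top.png"),cv2.imread("pics/o_scene.png")]);cv2.imwrite("pics/o3.png",a)
E
```

```text
disc (array([ 0.58582401, -0.03780672]), 59, np.float64(0.0003834120941150853)) lid (array([ 0.56818406, -0.04771294]), 56, np.float64(0.0004958078582703429)) off mm [-17.6399551   -9.90621393]
scene lid (array([ 0.56336539, -0.05195748]), 30, np.float64(0.0007927697232745994))
disc (array([ 0.58616081, -0.03790081]), 59, np.float64(0.0004457585313737509)) lid (array([ 0.58431698, -0.03777082]), 59, np.float64(0.00034340477375123236)) off mm [-1.84383026  0.12999446]
scene lid (array([ 0.57897007, -0.04208182]), 30, np.float64(0.0006507393914215162))
```

View pics/o3.png

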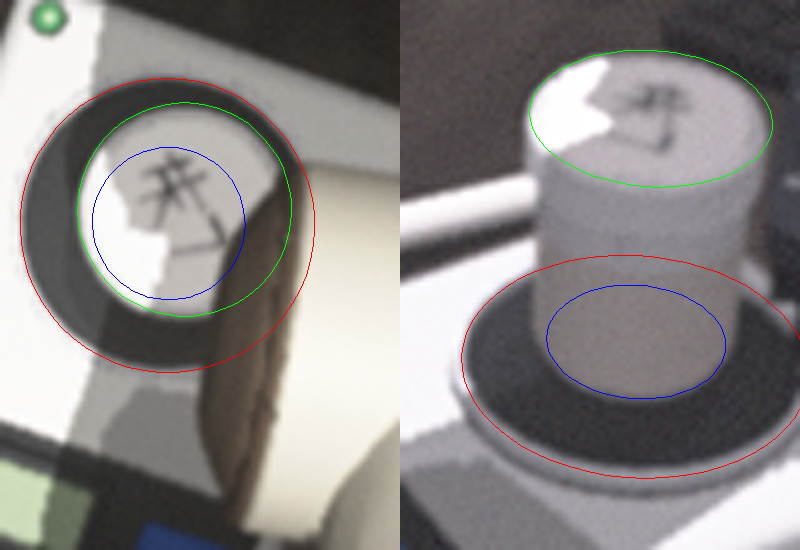

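The top fit puts the lid 1.2 to 1.8 mm short along world x and about 0 off in y. The finger's end position agrees to about 1 mm. One tiny corrective tap along +x with the tool at yaw 0 should remove it.

Emit:
play_rows(plan=[{"hand":0,"dx":0.03,"dy":-0.03,"dz":0,"twist":7},{"hand":0,"dx":0.06,"dy":-0.06,"dz":0,"twist":14},{"hand":0,"dx":0.08,"dy":-0.09,"dz":0,"twist":21},{"hand":0,"dx":0.1,"dy":-0.12,"dz":0,"twist":28},{"hand":0,"dx":0.114,"dy":-0.15,"dz":0,"twist":29},{"hand":0,"dx":0.114,"dy":-0.1755,"dz":0,"twist":29},{"hand":0,"dx":0.114,"dy":-0.1755,"dz":0.03,"twist":29},{"hand":0,"dx":0.114,"dy":-0.1755,"dz":0.05,"twist":29},{"hand":0,"dx":0.114,"dy":-0.1755,"dz":0.069,"twist":29},{"hand":0,"dx":0.114,"dy":-0.1755,"dz":0.069,"twist":29},{"hand":0,"dx":0.114,"dy":-0.1755,"dz":0.069,"twist":29},{"hand":0,"dx":0.114,"dy":-0.1755,"dz":0.069,"twist":29}])

```text
clock: 7.27
tcp_pos: [0.5158, -0.0363, 0.1027]
eef_rot: [-180.0, -0.1, 0.1]
ft_force: [0.2, -0.2, 0.5]
finger_gap: 0.006
```

Run:
```python
from h import *
P=[]
for i in range(4):
    robot.snapshot("top"); s=robot.read_state();P.append([*s['tcp_pos'],*s['eef_rot'],*s['ft_torque']])
print(np.round(P,4))
```

```text
[[ 5.160000e-01 -3.640000e-02  1.030000e-01 -1.799807e+02 -1.528000e-01
   3.990000e-02 -3.250000e-02 -1.650000e-02 -8.200000e-03]
 [ 5.161000e-01 -3.660000e-02  1.030000e-01 -1.799728e+02 -1.646000e-01
   1.760000e-02 -1.040000e-01 -2.510000e-02  3.060000e-02]
 [ 5.160000e-01 -3.670000e-02  1.029000e-01 -1.799706e+02 -1.565000e-01
   4.000000e-04  3.210000e-02  1.640000e-02 -1.020000e-02]
 [ 5.159000e-01 -3.680000e-02  1.028000e-01 -1.799722e+02 -1.382000e-01
  -1.250000e-02 -1.110000e-02 -7.700000e-03  1.610000e-02]]
```

Emit:
play_rows(plan=[{"hand":0,"dx":0.006,"dy":0.001,"dz":0,"twist":0},{"hand":0,"dx":0.012,"dy":0.001,"dz":0,"twist":0},{"hand":0,"dx":0.017,"dy":0.001,"dz":0,"twist":0},{"hand":0,"dx":0.021,"dy":0.001,"dz":0,"twist":0},{"hand":0,"dx":0.023,"dy":0.001,"dz":0,"twist":0},{"hand":0,"dx":0.0245,"dy":0.001,"dz":0,"twist":0},{"hand":0,"dx":0.0255,"dy":0.001,"dz":0,"twist":0},{"hand":0,"dx":0.0265,"dy":0.001,"dz":0,"twist":0},{"hand":0,"dx":0.027,"dy":0.001,"dz":0,"twist":0},{"hand":0,"dx":0.027,"dy":0.001,"dz":0,"twist":0},{"hand":0,"dx":0.027,"dy":0.001,"dz":0,"twist":0}])

```text
clock: 8.38
tcp_pos: [0.5417, -0.038, 0.1015]
eef_rot: [180.0, 0.1, -0.0]
ft_force: [-2.0, 0.8, 0.3]
finger_gap: 0.005
```

Emit:
play_rows(plan=[{"hand":0,"dx":-0.002,"dy":0,"dz":0,"twist":0},{"hand":0,"dx":-0.006,"dy":0,"dz":0,"twist":0},{"hand":0,"dx":-0.02,"dy":0,"dz":0,"twist":0},{"hand":0,"dx":-0.05,"dy":0.01,"dz":-0.02,"twist":0},{"hand":0,"dx":-0.08,"dy":0.04,"dz":-0.05,"twist":0},{"hand":0,"dx":-0.08,"dy":0.08,"dz":-0.07,"twist":0},{"hand":0,"dx":-0.08,"dy":0.12,"dz":-0.07,"twist":0},{"hand":0,"dx":-0.08,"dy":0.16,"dz":-0.07,"twist":0},{"hand":0,"dx":-0.08,"dy":0.2,"dz":-0.07,"twist":0},{"hand":0,"dx":-0.08,"dy":0.22,"dz":-0.07,"twist":0},{"hand":0,"dx":-0.08,"dy":0.22,"dz":-0.07,"twist":0},{"hand":0,"dx":-0.08,"dy":0.22,"dz":-0.07,"twist":0}])

```text
clock: 9.38
tcp_pos: [0.4618, -0.259, 0.1713]
eef_rot: [-180.0, -0.0, -0.2]
ft_force: [0.2, 0.4, 0.0]
finger_gap: 0.001
```

```bash
python3 - <<'E'
from h import *
s=robot.read_state();print(s['tcp_pos'],s['eef_rot'])
t=robot.snapshot("top");s=robot.snapshot("scene")
cv2.imwrite("pics/rt4.png",t[:,:,::-1]);cv2.imwrite("pics/rs4.png",s[:,:,::-1])
cv2.imwrite("pics/t4.png",np.hstack([cv2.resize(t[150:330,220:400],(400,400)),cv2.resize(s[170:350,190:370],(400,400))])[:,:,::-1])
E
python3 m.py pics/rt4.png pics/rs4.png
```

```text
[ 0.46179122 -0.25896706  0.17130147] [-1.79993309e+02 -1.55028255e-02 -1.79489032e-01]
disc (array([ 0.58618294, -0.03787967]), 59, np.float64(0.0011237867576889384)) lid (array([ 0.58476172, -0.03775998]), 59, np.float64(0.0003307898098087959)) off mm [-1.42121735  0.11969037]
scene lid (array([ 0.57933792, -0.04226644]), 30, np.float64(0.0004781050140920476))
```

View pics/t4.png

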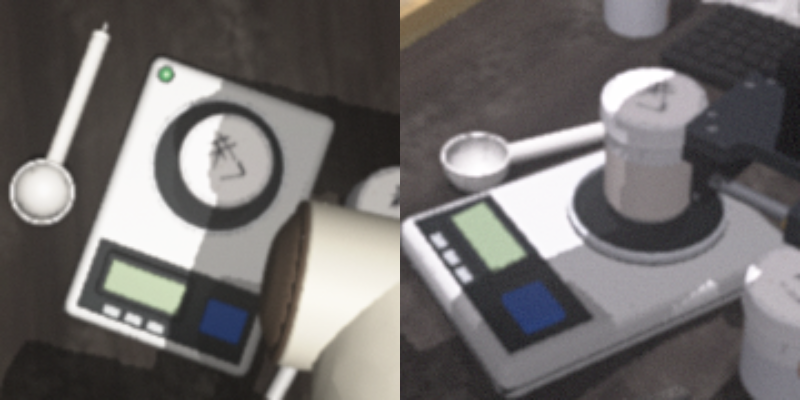

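The jar stands upright about 1 mm from the middle with the robot clear of it, which is good enough. Now for the tare key.

Emit:
play_rows(plan=[{"hand":0,"dx":-0.009,"dy":-0.04,"dz":0,"twist":7},{"hand":0,"dx":-0.009,"dy":-0.08,"dz":0,"twist":14},{"hand":0,"dx":-0.009,"dy":-0.12,"dz":0,"twist":20},{"hand":0,"dx":-0.009,"dy":-0.16,"dz":0,"twist":20},{"hand":0,"dx":-0.009,"dy":-0.2,"dz":0,"twist":20},{"hand":0,"dx":-0.009,"dy":-0.217,"dz":0,"twist":20},{"hand":0,"dx":-0.009,"dy":-0.217,"dz":0.03,"twist":20},{"hand":0,"dx":-0.009,"dy":-0.217,"dz":0.06,"twist":20},{"hand":0,"dx":-0.009,"dy":-0.217,"dz":0.085,"twist":20},{"hand":0,"dx":-0.009,"dy":-0.217,"dz":0.085,"twist":20},{"hand":0,"dx":-0.009,"dy":-0.217,"dz":0.085,"twist":20},{"hand":0,"dx":-0.009,"dy":-0.217,"dz":0.085,"twist":20}])

```text
clock: 10.48
tcp_pos: [0.4543, -0.0401, 0.0879]
eef_rot: [-179.9, -0.1, -19.9]
ft_force: [-0.0, -0.1, 0.3]
finger_gap: 0.006
```

Run:
```python
from h import *
for i in range(4): robot.snapshot("top")
s=robot.read_state();print(s['tcp_pos'],s['eef_rot'],s['ft_force'])
t=robot.snapshot("scene")
cv2.imwrite("pics/t5.png",cv2.resize(t[170:350,190:370],(540,540))[:,:,::-1])
```

```text
[ 0.4541428  -0.04065632  0.08799659] [-1.79897713e+02 -1.58685885e-01 -2.00060692e+01] [ 0.12583659 -0.25396912 -0.08587302]
```

View pics/t5.png

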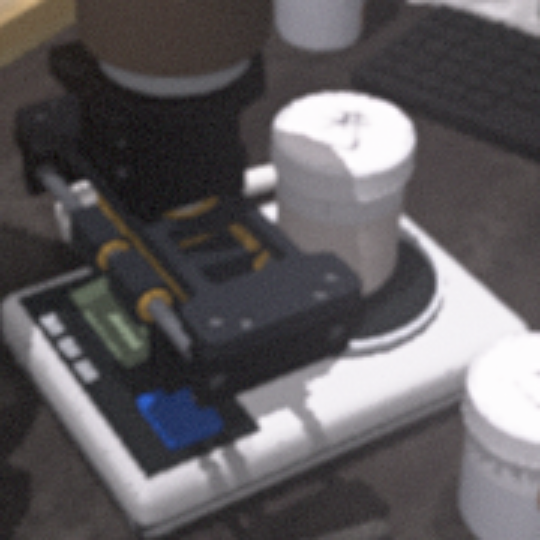

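The gripper is over the blue key, the fingertips are hidden behind its body, and the jar is clear. Pressing down.

Emit:
play_rows(plan=[{"hand":0,"dx":-0.001,"dy":0.001,"dz":0.01,"twist":0},{"hand":0,"dx":-0.001,"dy":0.001,"dz":0.016,"twist":0},{"hand":0,"dx":-0.001,"dy":0.001,"dz":0.018,"twist":0},{"hand":0,"dx":-0.001,"dy":0.001,"dz":0.02,"twist":0},{"hand":0,"dx":-0.001,"dy":0.001,"dz":0.022,"twist":0},{"hand":0,"dx":-0.001,"dy":0.001,"dz":0.023,"twist":0},{"hand":0,"dx":-0.001,"dy":0.001,"dz":0.023,"twist":0},{"hand":0,"dx":-0.001,"dy":0.001,"dz":0.023,"twist":0}])

```text
clock: 11.4
tcp_pos: [0.4517, -0.0416, 0.0655]
eef_rot: [179.9, 0.0, -20.0]
ft_force: [-5.4, 2.0, 18.1]
finger_gap: 0.004
```

Run:
```python
from h import *
P=[]
for i in range(5):
    robot.snapshot("top"); s=robot.read_state();P.append([*s['tcp_pos'],*s['ft_force'],*s['ft_torque']])
print(np.round(P,4))
```

```text
[[ 4.51700e-01 -4.16000e-02  6.55000e-02 -6.68680e+00  8.55400e-01
   1.81620e+01  4.62800e-01  1.94350e+00  2.00000e-03]
 [ 4.51700e-01 -4.16000e-02  6.55000e-02 -5.57440e+00  8.81300e-01
   1.78735e+01  4.35500e-01  1.96080e+00  3.15000e-02]
 [ 4.51800e-01 -4.16000e-02  6.56000e-02 -5.18210e+00  9.18200e-01
   1.88424e+01  4.42900e-01  1.93380e+00  2.03000e-02]
 [ 4.51700e-01 -4.16000e-02  6.55000e-02 -5.95750e+00  1.51550e+00
   1.83071e+01  3.87000e-01  1.93630e+00 -4.38000e-02]
 [ 4.51700e-01 -4.16000e-02  6.55000e-02 -5.62580e+00  1.53490e+00
   1.81531e+01  4.45900e-01  1.92100e+00  1.93000e-02]]
```

There is 18 N at TCP z = 65.5 mm, exactly the height expected with the key bottomed (3 N takes it fully down). I'll release, retreat and check.

Emit:
play_rows(plan=[{"hand":0,"dx":0,"dy":0,"dz":-0.005,"twist":0},{"hand":0,"dx":0,"dy":0,"dz":-0.015,"twist":0},{"hand":0,"dx":0,"dy":0,"dz":-0.05,"twist":0},{"hand":0,"dx":0,"dy":0,"dz":-0.09,"twist":0},{"hand":0,"dx":-0.02,"dy":0.03,"dz":-0.12,"twist":0},{"hand":0,"dx":-0.04,"dy":0.07,"dz":-0.12,"twist":0},{"hand":0,"dx":-0.04,"dy":0.11,"dz":-0.12,"twist":0},{"hand":0,"dx":-0.04,"dy":0.15,"dz":-0.12,"twist":0},{"hand":0,"dx":-0.04,"dy":0.19,"dz":-0.12,"twist":0},{"hand":0,"dx":-0.04,"dy":0.22,"dz":-0.12,"twist":0},{"hand":0,"dx":-0.04,"dy":0.22,"dz":-0.12,"twist":0},{"hand":0,"dx":-0.04,"dy":0.22,"dz":-0.12,"twist":0}])

```text
clock: 12.65
tcp_pos: [0.3384, -0.2358, 0.1836]
eef_rot: [-180.0, -0.0, -20.3]
ft_force: [-0.2, 0.2, -0.2]
finger_gap: 0.004
```

```bash
python3 - <<'E'
from h import *
s=robot.read_state();print(s['tcp_pos'],s['ft_force'],s['clock'])
t=robot.snapshot("top");s=robot.snapshot("scene")
cv2.imwrite("pics/rt6.png",t[:,:,::-1]);cv2.imwrite("pics/rs6.png",s[:,:,::-1])
cv2.imwrite("pics/t6.png",np.hstack([cv2.resize(t[150:350,220:420],(400,400)),cv2.resize(s[170:370,190:390],(400,400))])[:,:,::-1])
E
python3 m.py pics/rt6.png pics/rs6.png
```

```text
[ 0.33837608 -0.23577047  0.18356736] [-0.19765087  0.17859512 -0.21927719] 12.65
disc (array([ 0.58633297, -0.03770631]), 59, np.float64(0.0014164670801285284)) lid (array([ 0.58465562, -0.03783546]), 59, np.float64(0.00030736597243024514)) off mm [-1.67734781 -0.1291459 ]
scene lid (array([ 0.57963481, -0.04216522]), 12, np.float64(0.000778604740715399))
```

View pics/t6.png

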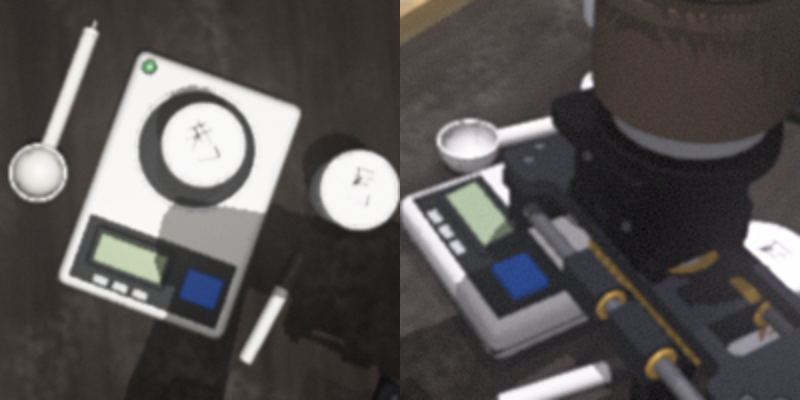

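The lid sits as the parallax predicts, the jar is upright, the key is up and the bystanders are in place. Handing in.

```bash
python3 -c "
from plant import robot
print(robot.sign_off())"
```

```text
the job is handed in; nothing more can be done
None
```

I pushed the jar to the middle of the pan, pressed the tare key and let it go, then handed the job in at about 12.8 s of the 64 s allowed.

- **Centring:** I pushed the jar along its offset with the closed fingertips, in two slow steps. A small corrective tap along x followed. The last top-view fit puts the lid about 1.7 mm from the pan's middle in x and 0.1 mm in y. I reckon about 0.5 mm of the x figure is fit bias, leaving 1 to 1.7 mm.
- **Jar handling:** The jar stands upright and untouched. The wrist readings I took during the pushes stayed at about 2 N.
- **Tare key:** I pressed it straight down after the jar was centred and the robot was clear of it. The key bottomed at the expected height (tool at 65.5 mm) with 18 N, well above the 3 N needed. In the last picture it looks up again.
- **Bystanders:** The second jar, scoop and marker look to be where they were.

Two checks were weaker than I wanted:
- **Camera disagreement:** The scene camera's absolute positions differ from the top camera's by 5 to 7 mm, a nearly constant shift. I used the scene camera only for relative checks.
- **Last scene view:** In the last scene picture the arm covered the jar, so only the top view confirms the final position.

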